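Keep the solder pick over a ring on a coasting turntable

TASK

Get ready to solder the brass ring, torch still cold: take the solder pick out of its rack and, with its steel shank (against the side of the firebrick, say), gently set the turntable turning by itself at about one turn in three seconds, either way round. Then at once, while the turntable coasts and before it turns slow, keep the point of the pick poised just above the middle of the ring, over its opening and a finger's breadth or two above it, for six seconds without touching anything. Finish holding the pick upright and still, lifted a hand's breadth above the ring, with the turntable left alone.

Things in the scene. Friction and masses are not known exactly. Their poses are not given: they have to be found in the camera images.
- turntable: Steel turntable of a revolving soldering stand, 250 mm across, 8 mm thick, rolled rim 7 mm high at its edge. Turns freely either way, endlessly, on a vertical bearing. Origin on the axis at its underside, 44 mm above the table; z up; x along the firebrick towards the ring. With brick 2.0 kg, inertia 0.0145 kg m2 nominal; left alone it loses half its speed in about 13 s
- brick_top (a point): Centre of the top of the off-white firebrick fixed on the turntable, on the turning axis, 84 mm above the table; axes as the turntable's. The brick is 200 mm along x, 80 mm along y and 32 mm thick, its lower face on the plate; a small steel clip 3 mm thick stands at the middle of each end
- ring (a point): Brass ring, 34 mm outside and 26 mm inside diameter, 6 mm high, pinned flat on the firebrick near one end (three thin pins just outside it stand 12 mm high). This point is its centre on the brick's top, 75 mm from the turntable's axis; z up. It turns with the turntable
- pick: Solder pick standing upright in the rack, point down: wooden handle 14 mm square (sides along its x and y), 75 mm long, then a straight steel shank 5 mm thick, 75 mm long. 40 g. Origin at the centre of the handle's lower end, which rests on the rack's top; z along the handle, away from the point. The shank hangs loose in an 11 mm hole: lift straight up 80 mm to clear it
- pick_tip (a point): The point of the pick, 75 mm below the pick's origin along its z axis
- rack: Fixed wooden tool rack, 240 mm along its x axis, 60 mm along y, 95 mm high, origin at the centre of its underside. The pick stands at its middle; a file's wooden handle (46 mm high, 18 mm thick) stands on it 85 mm towards +x and tweezers (about 48 mm high) 85 mm towards -x
- torch: Small butane hand torch, cold, standing on its round foot (72 mm across), 135 mm high, grey body with a brass nozzle. Origin under its foot. Not to be disturbed
- jar: Flux jar, 56 mm across, 60 mm high, white cap. Origin under its middle. Not to be disturbed
- pliers: Pliers lying flat on the table, 150 mm long, black grips. Origin under the pivot. Not to be disturbed
Things that resemble listed ones, but are neither listed nor needed, are in the scene too. Of the things shaped like the pick, the wooden one is meant. Of the things shaped like the rack, the wooden one is meant.

How it is judged:
By the outcome, as a careful person would: the job done as asked, in the order asked, and still so for the second after the job is handed in, while the arm keeps its last pose, push and grip.
It also fails if it takes over 48 s, if anything falls off the work surface, if the arm or the gripper's body presses on something with over 40 N, if the wrist force passes 120 N, or if a joint passes its speed limit or range.

ROBOT

A 6-joint arm with a two-finger parallel gripper is mounted at the origin on the work surface. World frame = base frame: x ahead of the robot, y to its left, z up, the work surface at z = 0. Lengths are in mm, angles in degrees, forces in N, time in s.
With the tool pointing down it reaches from about 350 to 850 mm from the base axis. Payload 8.1 kg.
Tool frame: the origin (TCP) lies between the finger pads; the fingertips stand r.nose_length ahead of it and the grasp point (between the pads) lies 3 mm ahead of it (r.nose_length is the distance from the TCP to the fingertips, in mm); x points along the fingers, y is the direction in which the jaws open and shut, and the axes are right-handed (so a half turn about x gives the same grasp; the last joint's range is limited). The gripper opens to 85 mm and grips with 20 to 120 N. Pads are 22 mm wide; open, the fingers measure 114 mm over their backs; the gripper's body (76 mm by 85 mm) begins 54 mm behind the grasp point. The pads swing forward as they close: fully open they stand 13 mm farther back than shut.
Start: joints at [67.93, 7.471, 85.268, -0, 87.261, -4.893], TCP at [177.176, 573.249, 253.292] pointing down, gripper open.
Joint ranges: [-169.43, 169.43], [-51.17, 129.36], [1.28, 143.12], [-76.62, 256.62], [0, 156.53], [-152.29, 152.29]. Speed limits (degrees/s): [136.94, 136.94, 159.86, 180, 180, 180].

INTERFACE

Orientations are given as [roll, pitch, yaw] about the fixed x, y, z axes, in that order (R = Rz(yaw) Ry(pitch) Rx(roll)).
In Python, from bench import sense, optics, order, r gives the robot as it stands.
- The arm moves only by the tool carry_out, never from a script. Its argument "commands" is one flat list of numbers, 7 for each row, row after row: the shift along the tool's x, y, z in m, then the turn, a rotation vector about the tool's x, y, z in degrees, then the closure, from -1 (fully open) to 1 (shut), so that 0 is half open. A call has 1 to 12 rows; each row is the pose to reach, as a shift and turn from the pose measured when the call began, along the tool's axes at that moment; what a row does not reach only later rows make up. A row lasts 1/8 s, in which the tool goes at most 62.5 mm and 10.7 degrees, less where a joint would pass 70% of its speed; a pose out of reach is approached as far as the arm can. A call with a gripper value outside its range is refused whole. The fingers move at their own pace and stop on an object; "grip_force" is the grip in N (left out, the last holds). Time passes only in rows, so rows that repeat a pose let the fingers close. It gives the time, the measured TCP pose, the force and the opening at its end, in the units of the state.
- sense(): the state, without advancing time (a new reading comes with each control period).
- optics.snapshot(name): name is "side" or "top"; returns (picture, depth): 480x640x3 uint8, red, green, blue; 480x640 float32, mm along the optical axis (not along the pixel's ray), 0 where there is no reading.
- optics.calibration(name): a dict with "mtx" (3x3 intrinsics, pixels), "extrinsics" (4x4, takes a point from camera to world coordinates). Camera axes: x right, y up, looking along -z (the intrinsics and any distortion apply to the point x, -y, -z); pixel columns grow to the right and rows downward; lengths in mm; the calibration is good to about 2 mm. A picture is of the moment at which its call begins. calibration takes no time and is no camera call.
- order.hand_in(): hands the job in, once; it reports no verdict.
The state is a dict: "time": time; "joint_pos": joint angles; "qd": joint speeds; "joint_efforts": joint torques, N m; "tool_pos": TCP position; "tcp_rot": TCP orientation; "ft_force": force on the tool from outside, world axes, zero at the start; "wrist_torque": the same for the moment, N m; "finger_gap": finger opening in mm.
Only numpy, scipy, OpenCV 4.12 (cv2) and the standard library are available. Lean on these libraries where they do the work, as an engineer would, in place of code of your own. Each camera call takes 0.05 s, during which the arm holds its last target. There are 200 camera calls.

## Working session

There is one attempt and no reset: what is moved stays moved. The work goes in short steps, Python scripts to look and compute and a tool call to move; the robot and the scene stay as the last step left them, time stands still between calls to the robot, and variables do not carry over. Pictures are saved under pics/ and viewed, about 8 in all and at most 12, crops included, and the job is handed in when it is done.

Besides the shell and the picture viewer there is one more tool, called after "Request:" as a command line: name --argument value ..., lists and objects as JSON in quotes. carry_out: Moves the arm, as the interface text tells. Its arguments: {"type":"object","properties":{"commands":{"type":"array","items":{"type":"number"}},"grip_force":{"type":"number"}},"required":["commands"]}

```bash
ls; mkdir -p pics; python3 - <<'E'
from bench import sense, optics, order, r
import cv2,numpy as np
print(sense(), r.nose_length)
for n in("side","top"):
    p,d=optics.snapshot(n); cv2.imwrite(f"pics/{n}0.png",p[:,:,::-1]); np.save(f"pics/{n}0.npy",d)
    c=optics.calibration(n); print(n,{k:np.round(v,3).tolist() for k,v in c.items()})
E
```

```text
pics
{'time': 0.0, 'joint_pos': array([ 6.79289233e+01,  7.51509824e+00,  8.53310503e+01, -3.50296894e-05,
        8.72617151e+01, -4.89310625e+00]), 'qd': array([-0.10471631, -0.07825025, -0.02105131, -0.10922603,  0.02635093,
       -0.08608499]), 'joint_efforts': array([ 1.06679952e-03, -5.69373465e+01, -5.00575483e+01, -7.66836195e-06,
        1.40819780e-02, -5.09187896e-05]), 'tool_pos': array([176.98666649, 572.75549198, 252.22752874]), 'tcp_rot': array([ -94.87452188,   89.89213631, -112.05249058]), 'ft_force': array([ 0.87679876, -0.75584672, -0.24317676]), 'wrist_torque': array([ 0.00284147,  0.00287633, -0.04053398]), 'finger_gap': 85.69935449319371} 22.0
side {'mtx': [[562.261, 0.0, 327.501], [0.0, 562.261, 238.484], [0.0, 0.0, 1.0]], 'extrinsics': [[-0.968, 0.136, -0.21, 225.502], [-0.25, -0.58, 0.775, 1093.414], [-0.016, 0.803, 0.596, 896.619], [0.0, 0.0, 0.0, 1.0]]}
top {'mtx': [[588.888, 0.0, 316.896], [0.0, 588.888, 241.555], [0.0, 0.0, 1.0]], 'extrinsics': [[-0.006, 0.998, -0.055, 403.32], [-1.0, -0.005, 0.013, 67.457], [0.013, 0.055, 0.998, 1552.468], [0.0, 0.0, 0.0, 1.0]]}
```

View pics/side0.png

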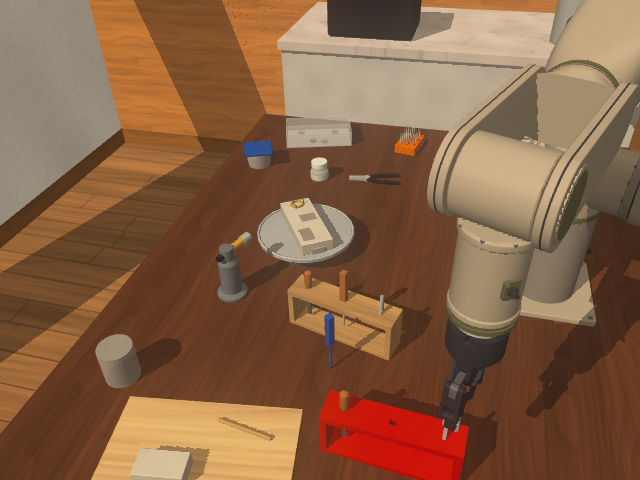

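View pics/top0.png

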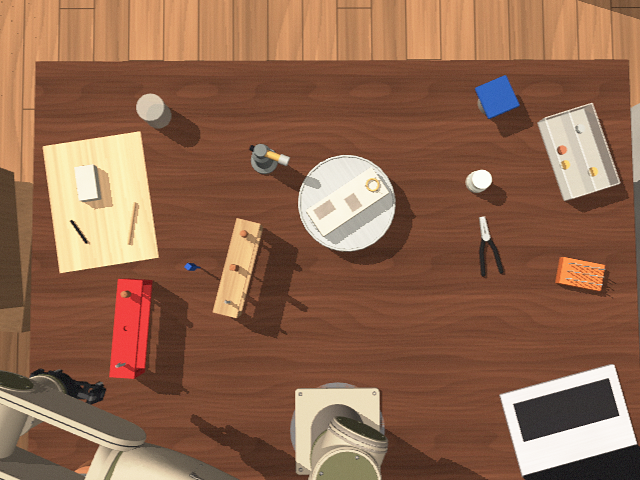

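The wooden rack in the middle (top view about (238,268)) has three items: file handle, pick at its middle (235,268), tweezers. The red rack at (131,328) and the blue-handled pick at (190,267) are decoys. The turntable is at (347,203) and the ring at (374,185). Next I'll measure and confirm with a crop.

```bash
cat > h.py <<'E'
import numpy as np, cv2
from bench import sense, optics, order, r
from scipy.spatial.transform import Rotation as R
C={n:optics.calibration(n) for n in("side","top")}
def ray(n,u,v):
    K,T=C[n]["mtx"],C[n]["extrinsics"]
    d=np.array([(u-K[0,2])/K[0,0],-(v-K[1,2])/K[1,1],-1.])
    return T[:3,3],T[:3,:3]@d
def onz(n,u,v,z):
    o,d=ray(n,u,v); return o+d*(z-o[2])/d[2]
def proj(n,p):
    K,T=C[n]["mtx"],C[n]["extrinsics"]; q=T[:3,:3].T@(np.asarray(p,float)-T[:3,3])
    return np.array([K[0,2]+K[0,0]*q[0]/-q[2],K[1,2]-K[1,1]*q[1]/-q[2]])
def blobs(m,amin=8):
    n,l,s,c=cv2.connectedComponentsWithStats(m.astype(np.uint8)); return [(c[i].round(1).tolist(),s[i].tolist()) for i in range(1,n) if s[i,4]>=amin]
E
python3 - <<'E'
from h import *
t=cv2.imread("pics/top0.png"); s=cv2.imread("pics/side0.png"); dt=np.load("pics/top0.npy")
def pts3(n,d,box):
    x0,y0,x1,y1=box; K,T=C[n]["mtx"],C[n]["extrinsics"]
    v,u=np.mgrid[y0:y1,x0:x1]; z=d[y0:y1,x0:x1]
    p=np.stack([(u-K[0,2])/K[0,0]*z,-(v-K[1,2])/K[1,1]*z,-z],-1)@T[:3,:3].T+T[:3,3]
    return p,z>0
# rack top
p,ok=pts3("top",dt,(205,210,270,325)); m=ok&(abs(p[...,2]-95)<6)
b=cv2.minAreaRect(p[m][:,:2].astype(np.float32)); print("rack",b)
m=ok&(p[...,2]>108)
for c,st in blobs(m,4):
    x,y,w,h,_=st; mm=np.zeros_like(m); mm[y:y+h,x:x+w]=m[y:y+h,x:x+w]; print("on rack",c,st,p[mm].mean(0).round(1),p[mm][:,2].max().round(1))
# brick
p,ok=pts3("top",dt,(290,145,405,260)); m=ok&(abs(p[...,2]-84)<6)
print("brick",cv2.minAreaRect(p[m][:,:2].astype(np.float32)))
m=ok&(p[...,2]>40)&(p[...,2]<75)|ok&(p[...,2]>75)
cn=max(cv2.findContours(m.astype(np.uint8),0,2)[0],key=cv2.contourArea); (cx,cy),rr=cv2.minEnclosingCircle(cn); print("table",cx+290,cy+145,rr,onz("top",cx+290,cy+145,59))
hsv=cv2.cvtColor(t,cv2.COLOR_BGR2HSV); m=(hsv[...,1]>110)&(hsv[...,0]>15)&(hsv[...,0]<35); m[:, :360]=0;m[:,390:]=0;m[:170]=0;m[200:]=0
ys,xs=np.nonzero(m); print("ring",xs.min(),xs.max(),ys.min(),ys.max(),onz("top",(xs.min()+xs.max())/2,(ys.min()+ys.max())/2,88))
p,ok=pts3("top",dt,(180,255,202,280)); print("blue zmax",p[ok][:,2].max(), p[ok][p[ok][:,2].argmax()])
p,ok=pts3("top",dt,(245,140,292,178)); m=ok&(p[...,2]>20); print("torch",p[m].min(0),p[m].max(0))
a=cv2.resize(t[200:330,170:290],None,fx=4,fy=4,interpolation=2); bb=cv2.resize(s[180:370,240:410],None,fx=2.7,fy=2.7,interpolation=2)
bb=cv2.resize(bb,(320,358)); o=np.zeros((520,800,3),np.uint8); o[:,:480]=a; o[:358,480:]=bb; cv2.imwrite("pics/crop1.png",o)
E
```

```text
rack ((421.0455322265625, 249.60862731933594), (61.093109130859375, 240.03033447265625), 75.90985870361328)
on rack [38.2, 23.2] [35, 20, 8, 8, 48] [502.8 227.1 130.5] 145.1
on rack [28.2, 57.1] [24, 54, 10, 7, 55] [420.7 247.4 158.6] 172.9
on rack [21.0, 91.8] [19, 91, 5, 3, 13] [337.9 268.2 130.3] 142.4
brick ((585.754638671875, -26.978866577148438), (79.90296173095703, 199.9857177734375), 33.52543640136719)
table 345.94107818603516 202.60100936889648 48.62379455566406 [584.77678739 -26.44947495  59.        ]
ring 366 378 178 190 [627.83910082 -90.41754004  88.        ]
blue zmax 155.4125675398659 [421.73771379 359.29888126 155.41256754]
torch [670.52390105 116.35719411  20.00801533] [728.94029851 214.4570313  141.43122772]
```

View pics/crop1.png

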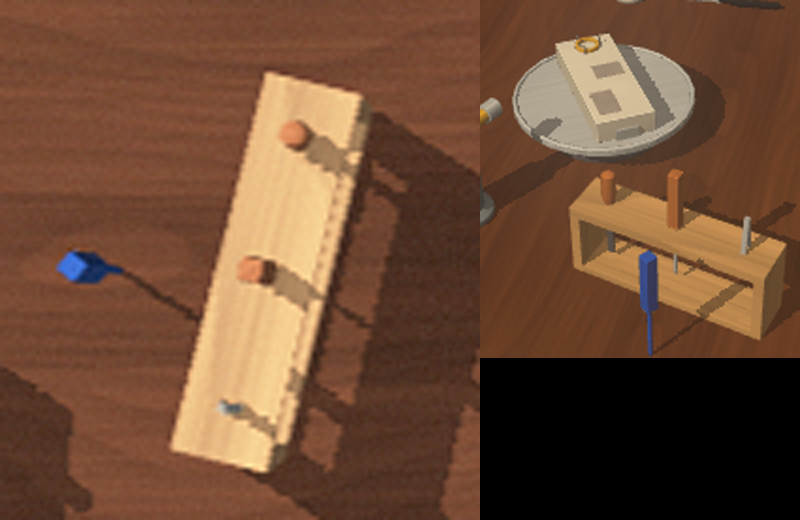

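Confirmed: the wooden square-handled pick stands at the rack's middle. The red rack and blue pick are decoys, and the file and tweezers are on either side of the pick. I'll check the handle's yaw, then plan the grasp.

```bash
python3 - <<'E'
from h import *
t=cv2.imread("pics/top0.png"); s=cv2.imread("pics/side0.png")
a=cv2.resize(t[255:282,222:249],(540,540),interpolation=2)
b=cv2.resize(s[266:306,334:354],(260,520),interpolation=2)
o=np.zeros((540,800,3),np.uint8); o[:,:540]=a; o[:520,540:]=b
for yaw in(0,):pass
cv2.imwrite("pics/crop2.png",o)
st=sense(); print(R.from_euler('xyz',st['tcp_rot'],degrees=True).as_matrix().round(3))
print(proj("top",[421,249.6,170]),proj("side",[421,249.6,170]),onz("top",234.8,267,170))
for y in range(268,302,4): print(y,s[y,336:352].sum(-1))
E
```

```text
[[-0.001  0.295  0.955]
 [-0.002  0.955 -0.295]
 [-1.    -0.002 -0.   ]]
[231.6721753  266.96610156] [344.35402359 272.12200316] [420.87786516 242.28831569 170.        ]
268 [217 222 218 218 218 209 204 207 211 214 210 209 209 209 212 215]
272 [219 213 213 227 341 335 342 348 320 321 323 235 204 213 205 203]
276 [214 210 205 249 313 310 307 310 317 224 193 204 203 205 200 198]
280 [212 204 206 250 311 311 302 310 307 214 195 201 202 199 196 196]
284 [205 166 167 226 309 308 305 307 308 213 194 199 200 198 199 201]
288 [436 435 430 356 308 308 304 307 307 212 195 200 164 161 166 160]
292 [415 418 421 355 310 307 304 306 305 211 194 200 362 293 291 291]
296 [388 392 398 345 310 308 302 308 306 208 193 196 261 286 289 288]
300 [403 396 395 397 314 345 301 306 307 207 222 267 267 389 398 405]
```

View pics/crop2.png

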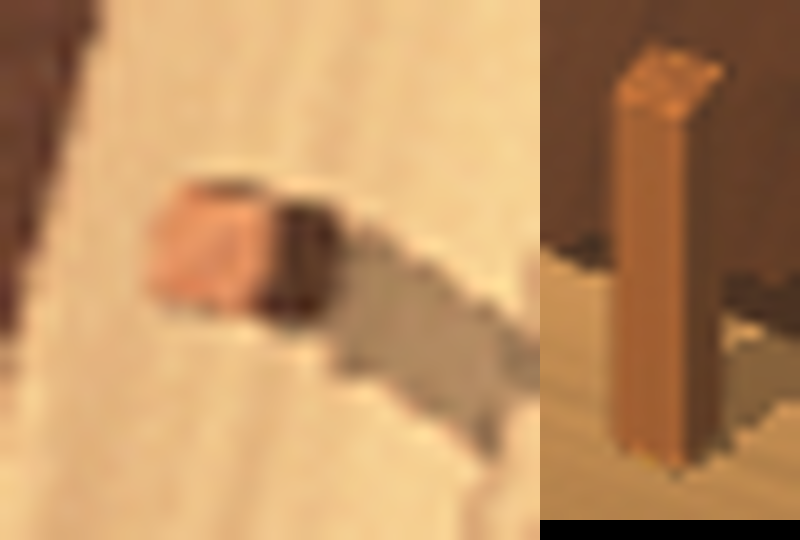

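```bash
cat >> h.py <<'E'
def Rt(az): # tool x down, tool y at azimuth az
    a=np.radians(az); y=np.array([np.cos(a),np.sin(a),0]); x=np.array([0,0,-1.]); return R.from_matrix(np.c_[x,y,np.cross(x,y)])
def rows(targets,az,g):
    s=sense(); R0=R.from_euler('xyz',s['tcp_rot'],degrees=True); rv=(R0.inv()*Rt(az)).as_rotvec(degrees=True)
    print("t",s['time'],"pos",s['tool_pos'].round(1),"gap",round(s['finger_gap'],1),"F",s['ft_force'].round(1))
    o=[]
    for p in targets:
        d=R0.inv().apply(np.array(p)-s['tool_pos'])/1000; o+=[f"{v:.4g}" for v in d.round(4)]+[f"{v:.3g}" for v in rv.round(1)]+[str(g)]
    print(", ".join(o))
E
python3 -c "
from h import *
rows([[421,249.5,230],[421,249.5,138]],77,-1)"
```

```text
t 0.1 pos [177.  572.8 252.3] gap 85.3 F [-0.1 -0.7  0.2]
0.0227, -0.2368, 0.3286, -4.2, -0, 0.1, -1, 0.1147, -0.2366, 0.3286, -4.2, -0, 0.1, -1
```

Request:
carry_out --commands '[0.01, -0.2368, 0.3286, -4.2, 0, 0.1, -1, 0.01, -0.2368, 0.3286, -4.2, 0, 0.1, -1, 0.01, -0.2368, 0.3286, -4.2, 0, 0.1, -1, 0.01, -0.2368, 0.3286, -4.2, 0, 0.1, -1, 0.01, -0.2368, 0.3286, -4.2, 0, 0.1, -1, 0.01, -0.2368, 0.3286, -4.2, 0, 0.1, -1, 0.01, -0.2368, 0.3286, -4.2, 0, 0.1, -1, 0.01, -0.2368, 0.3286, -4.2, 0, 0.1, -1, 0.01, -0.2368, 0.3286, -4.2, 0, 0.1, -1]' --grip_force 60

```text
time: 1.23
tool_pos: [420.5, 249.9, 242.4]
tcp_rot: [178.3, 89.9, 165.3]
ft_force: [0.1, 0.7, -1.1]
finger_gap: 85.3
```

```bash
python3 -c "
from h import *
rows([[421,249.5,190],[421,249.5,138]],77,-1)
p,d=optics.snapshot('side'); cv2.imwrite('pics/a.png',cv2.resize(p[150:400,220:500,::-1],None,fx=2.5,fy=2.5))"
```

```text
t 1.225 pos [420.5 249.9 242.4] gap 85.3 F [ 0.1  0.7 -1.1]
0.0524, -0.0003, 0.0006, 0, -0.1, -0, -1, 0.1044, -0.0003, 0.0006, 0, -0.1, -0, -1
```

View pics/a.png

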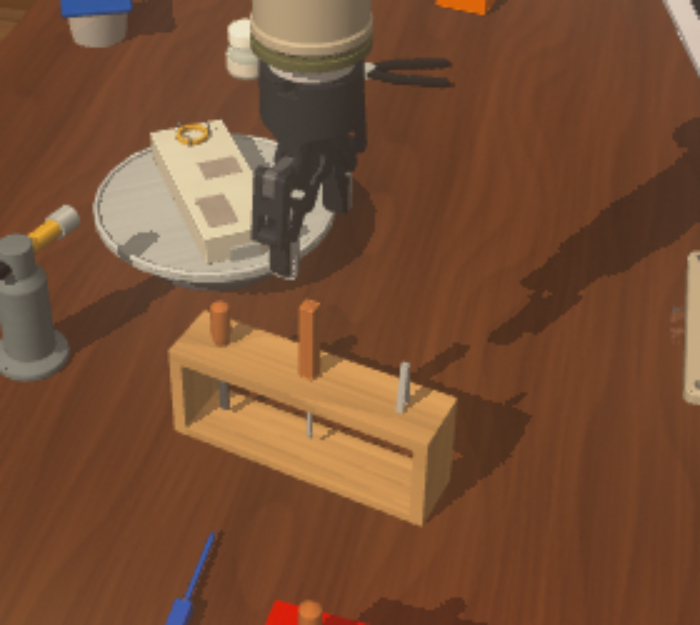

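The gripper straddles the wooden pick (picture (309,340)). The blue decoy was balanced on its point and has toppled by itself onto the table, clear of everything. Next: descend and grip.

Request:
carry_out --commands '[0.05, 0, 0, 0, 0, 0, -1, 0.08, 0, 0, 0, 0, 0, -1, 0.1044, 0, 0, 0, 0, 0, -1, 0.1044, 0, 0, 0, 0, 0, -1, 0.1044, 0, 0, 0, 0, 0, 1, 0.1044, 0, 0, 0, 0, 0, 1, 0.1044, 0, 0, 0, 0, 0, 1, 0.1044, 0, 0, 0, 0, 0, 1, 0.1044, 0, 0, 0, 0, 0, 1, 0.1044, 0, 0, 0, 0, 0, 1, 0.1044, 0, 0, 0, 0, 0, 1, 0.1044, 0, 0, 0, 0, 0, 1]' --grip_force 60

```text
time: 2.78
tool_pos: [420.7, 250.4, 138.7]
tcp_rot: [103.6, 90.0, 90.7]
ft_force: [-1.1, -0.7, 5.8]
finger_gap: 12.9
```

Request:
carry_out --commands '[-0.02, 0, 0, 0, 0, 0, 1, -0.05, 0, 0, 0, 0, 0, 1, -0.08, 0, 0, 0, 0, 0, 1, -0.11, 0, 0, 0, 0, 0, 1, -0.12, 0, 0, 0, 0, 0, 1, -0.12, 0, 0, 0, 0, 0, 1]'

```text
time: 3.52
tool_pos: [420.8, 250.3, 258.6]
tcp_rot: [74.4, 89.9, 61.4]
ft_force: [0.3, 0.0, -1.0]
finger_gap: 13.4
```

```bash
cat >> h.py <<'E'
def pts3(n,d,box):
    x0,y0,x1,y1=box; K,T=C[n]["mtx"],C[n]["extrinsics"]
    v,u=np.mgrid[y0:y1,x0:x1]; z=d[y0:y1,x0:x1]
    p=np.stack([(u-K[0,2])/K[0,0]*z,-(v-K[1,2])/K[1,1]*z,-z],-1)@T[:3,:3].T+T[:3,3]
    return p,z>0
AX=np.array([585.8,-27.0])
def brick(n="side",save=None):
    t=sense()['time']; p,d=optics.snapshot(n)
    if save: cv2.imwrite(save,p[:,:,::-1])
    q,ok=pts3(n,d,(0,0,640,480)); rad=np.hypot(q[...,0]-AX[0],q[...,1]-AX[1])
    m=ok&(abs(q[...,2]-84)<4)&(rad<112); P=q[m][:,:2]
    (c,wh,a)=cv2.minAreaRect(P.astype(np.float32))
    if wh[0]<wh[1]: a+=90
    h=cv2.cvtColor(p,cv2.COLOR_RGB2HSV); y=ok&(h[...,0]>15)&(h[...,0]<35)&(h[...,1]>110)&(rad<105)&(q[...,2]>84)&(q[...,2]<97)
    rc=q[y][:,:2].mean(0) if y.sum()>3 else np.array([np.nan]*2)
    ra=np.degrees(np.arctan2(*(rc-AX)[::-1]))
    if not np.isnan(ra) and np.cos(np.radians(a-ra))<0: a+=180
    return dict(t=round(t,3),ang=round((a+180)%360-180,2),ringang=round(ra,1),c=np.round(c,1),wh=np.round(wh,1),n=int(m.sum()),ring=rc.round(1))
def tipmeas(n="side"):
    pass
E
python3 -c "
from h import *
print(brick('side','pics/b.png'),brick('top'))
s=sense();print(s['time'],s['tool_pos'],s['finger_gap'],s['ft_force'])
p=cv2.imread('pics/b.png');u,v=proj('side',s['tool_pos']-[0,0,118.7]).round().astype(int);print(u,v)
cv2.imwrite('pics/b2.png',cv2.resize(p[v-90:v+30,u-70:u+70],None,fx=5,fy=5,interpolation=2))"
```

```text
{'t': 3.525, 'ang': -56.94, 'ringang': np.float64(-54.1), 'c': array([587.4, -24.6]), 'wh': array([ 81.5, 207.6]), 'n': 1165, 'ring': array([629.2, -87. ])} {'t': 3.575, 'ang': -56.61, 'ringang': np.float64(-56.6), 'c': array([585.6, -27.1]), 'wh': array([ 79.8, 199.8]), 'n': 1912, 'ring': array([627.4, -90. ])}
3.625 [420.09711111 250.01375887 257.12421831] 13.018741850294877 [ 0.10464073 -0.89497493 -0.50209031]
345 284
```

View pics/b2.png

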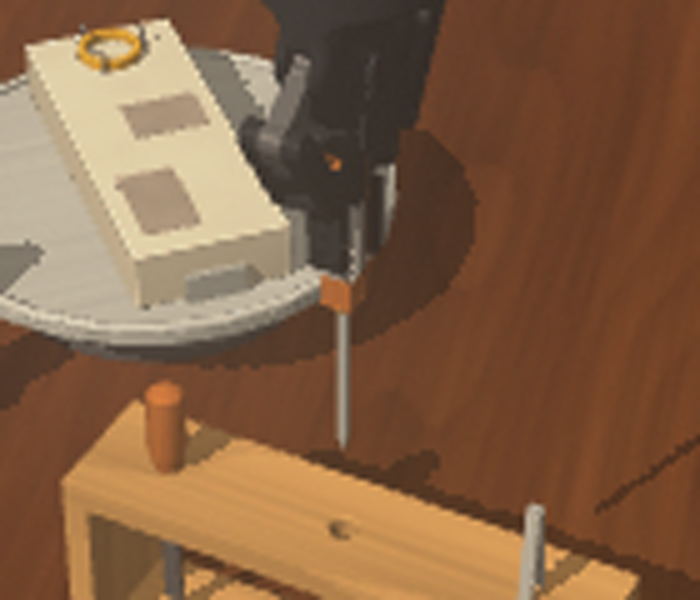

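The pick is gripped and upright, with its tip at about (343.6,283.4) against a predicted (345,284). The hole is empty and the ring and brick are clear. Next: move beside the brick, low.

```bash
cat >> h.py <<'E'
AX=np.array([585.7,-27.0]); TIP=118.7
def bp(xb,yb,ang,ztip):
    a=np.radians(ang); return [AX[0]+xb*np.cos(a)-yb*np.sin(a),AX[1]+xb*np.sin(a)+yb*np.cos(a),ztip+TIP]
E
python3 -c "
from h import *
rows([bp(-70,62,-56.6,139),bp(-70,62,-56.6,64),bp(-70,46,-56.6,64)],77,1)"
```

```text
t 3.625 pos [420.1 250.  257.1] gap 13.0 F [ 0.1 -0.9 -0.5]
-0.0009, -0.1397, 0.2156, 0.1, -0.1, 0, 1, 0.0741, -0.1397, 0.2157, 0.1, -0.1, 0, 1, 0.0741, -0.1512, 0.2047, 0.1, -0.1, 0, 1
```

Request:
carry_out --commands '[0, -0.014, 0.022, 0, 0, 0, 1, 0, -0.042, 0.065, 0, 0, 0, 1, 0, -0.077, 0.119, 0, 0, 0, 1, 0, -0.112, 0.173, 0, 0, 0, 1, 0, -0.133, 0.205, 0, 0, 0, 1, 0, -0.1397, 0.2157, 0, 0, 0, 1, 0.02, -0.1397, 0.2157, 0, 0, 0, 1, 0.05, -0.1397, 0.2157, 0, 0, 0, 1, 0.0741, -0.1397, 0.2157, 0, 0, 0, 1, 0.0741, -0.1397, 0.2157, 0, 0, 0, 1, 0.0741, -0.1512, 0.2047, 0, 0, 0, 1, 0.0741, -0.1512, 0.2047, 0, 0, 0, 1]'

```text
time: 5.12
tool_pos: [585.0, 57.4, 183.4]
tcp_rot: [-161.8, 89.9, -174.7]
ft_force: [0.4, -0.3, -1.8]
finger_gap: 13.5
```

```bash
python3 -c "
from h import *
print(brick('side','pics/c.png'))
p=cv2.imread('pics/c.png');cv2.imwrite('pics/c2.png',cv2.resize(p[170:290,240:390],None,fx=5,fy=5,interpolation=2))
cum=np.cumsum([2,4,7,10,13,15.5,15.5])
T=[bp(-70,42,-56.6+c,64) for c in cum]
e=T[-1]; T+=[[e[0],e[1],e[2]+25],[e[0],e[1],e[2]+55],[e[0],e[1],e[2]+70]]
print(np.round(T,0).tolist()); rows(T,77,1)"
```

```text
{'t': 5.125, 'ang': -58.08, 'ringang': np.float64(-64.4), 'c': array([588.5, -22.5]), 'wh': array([ 86.9, 205.9]), 'n': 1005, 'ring': array([615.8, -89.9])}
[[579.0, 54.0, 183.0], [574.0, 54.0, 183.0], [564.0, 52.0, 183.0], [551.0, 47.0, 183.0], [535.0, 37.0, 183.0], [520.0, 21.0, 183.0], [509.0, 2.0, 183.0], [509.0, 2.0, 208.0], [509.0, 2.0, 238.0], [509.0, 2.0, 253.0]]
t 5.175 pos [585.6  57.5 183.6] gap 13.4 F [ 0.7 -0.5 -0.6]
0.0009, -0.0044, -0.0054, 0.1, -0, 0, 1, 0.0009, -0.0063, -0.0107, 0.1, -0, 0, 1, 0.0009, -0.0105, -0.0198, 0.1, -0, 0, 1, 0.0009, -0.0183, -0.0317, 0.1, -0, 0, 1, 0.0009, -0.0313, -0.0448, 0.1, -0, 0, 1, 0.0009, -0.0502, -0.0561, 0.1, -0, 0, 1, 0.001, -0.0715, -0.0619, 0.1, -0, 0, 1, -0.024, -0.0715, -0.0619, 0.1, -0, 0, 1, -0.054, -0.0715, -0.062, 0.1, -0, 0, 1, -0.069, -0.0715, -0.062, 0.1, -0, 0, 1
```

View pics/c2.png

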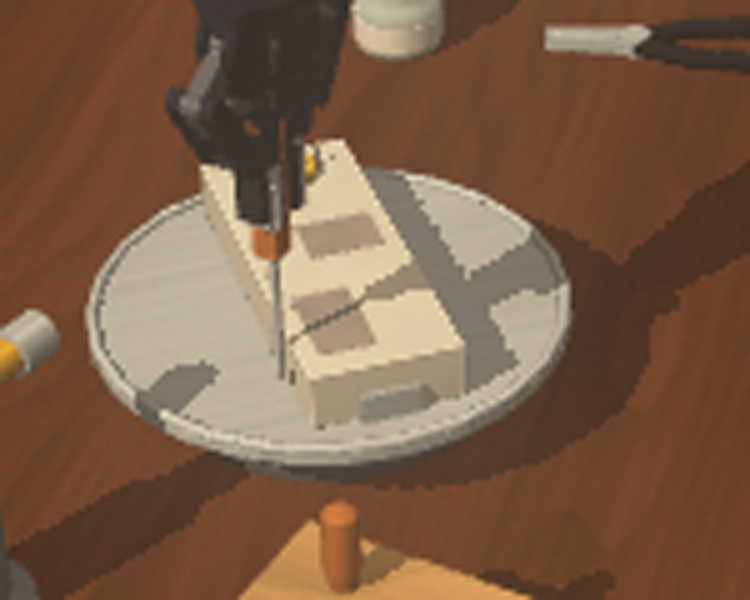

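The shank stands just beside the brick's face near the end away from the ring, about 3 mm off. Now the push.

Request:
carry_out --commands '[0.001, -0.0044, -0.0054, 0, 0, 0, 1, 0.001, -0.0063, -0.0107, 0, 0, 0, 1, 0.001, -0.0105, -0.0198, 0, 0, 0, 1, 0.001, -0.0183, -0.0317, 0, 0, 0, 1, 0.001, -0.0313, -0.0448, 0, 0, 0, 1, 0.001, -0.0502, -0.0561, 0, 0, 0, 1, 0.001, -0.0715, -0.0619, 0, 0, 0, 1, -0.024, -0.0715, -0.0619, 0, 0, 0, 1, -0.054, -0.0715, -0.062, 0, 0, 0, 1, -0.069, -0.0715, -0.062, 0, 0, 0, 1]'

```text
time: 6.42
tool_pos: [509.4, 1.4, 254.4]
tcp_rot: [0.2, 89.9, -12.7]
ft_force: [0.8, 0.3, -1.0]
finger_gap: 13.4
```

```bash
python3 -c "
from h import *
print(sense()['time'],sense()['tool_pos'],sense()['finger_gap'],sense()['qd'].round(1))
print(brick('side'));print(brick('top','pics/d.png'))
rows([bp(75,0,60,121),bp(75,0,60,115)],77,1)"
```

```text
6.425 [509.41916563   1.39446818 254.38857117] 13.437182735632259 [ 0.2 -2.4 -8.4 -0.  12.1 -0. ]
{'t': 6.425, 'ang': 62.31, 'ringang': np.float64(61.6), 'c': array([587.4, -24.4]), 'wh': array([205. ,  85.4]), 'n': 1189, 'ring': array([622.3,  40.7])}
{'t': 6.475, 'ang': 159.19, 'ringang': np.float64(nan), 'c': array([613.8,  44.2]), 'wh': array([44.9, 77.7]), 'n': 70, 'ring': array([nan, nan])}
t 6.525 pos [510.    1.5 254.5] gap 12.9 F [-0.3  0.   0.2]
0.0151, 0.0609, 0.1022, 0.1, 0.2, -0, 1, 0.0211, 0.0609, 0.1021, 0.1, 0.2, -0, 1
```

```bash
python3 -c "
from h import *
rows([bp(75,0,162,115)],77,1)"
```

```text
t 6.525 pos [510.    1.5 254.5] gap 12.9 F [-0.3  0.   0.2]
0.0208, -0.0042, 0.0054, 0.1, 0.2, -0, 1
```

Request:
carry_out --commands '[0.008, -0.002, 0.002, 0, 0.2, 0, 1, 0.016, -0.004, 0.005, 0, 0.2, 0, 1, 0.0208, -0.0042, 0.0054, 0, 0.2, 0, 1]'

```text
time: 6.9
tool_pos: [513.6, -4.0, 231.5]
tcp_rot: [-176.8, 89.8, 170.3]
ft_force: [-0.2, -0.8, -0.1]
finger_gap: 13.3
```

```bash
cat >> h.py <<'E'
K=np.log(2)/13
def track(t0,a0,w0,n=12,z=115,start=None):
    "ring angle a0, speed w0 at t0; rows from now; optional blend rows"
    t=sense()['time']; f=lambda q:a0+w0/K*(1-np.exp(-K*(q-t0)))
    A=[f(t+.125*(i+1)) for i in range(n)]
    if start: A[:len(start)]=start
    print("now ring",round(f(t),1),"w",round(w0*np.exp(-K*(t-t0)),1),"tip az",np.degrees(np.arctan2(*(sense()['tool_pos'][:2]-AX)[::-1])).round(1),"A",np.round(A,1))
    rows([bp(75,0,a,z) for a in A],77,1)
E
python3 -c "
from h import *
b=brick('side'); print(b)
w=(b['ang']-62.31)%360/(b['t']-6.425); print(w)
track(b['t'],b['ang'],w*np.exp(-K*(b['t']-6.425)/2))"
```

```text
{'t': 6.9, 'ang': 124.57, 'ringang': np.float64(122.5), 'c': array([587.5, -24.5]), 'wh': array([ 81.3, 210.7]), 'n': 1160, 'ring': array([545.4,  36.4])}
131.07368421052615
now ring 131.0 w 129.1 tip az 162.3 A [147.1 163.1 179.  194.7 210.4 225.9 241.4 256.7 272.  287.1 302.2 317.1]
t 6.95 pos [513.4  -3.9 231.2] gap 13.3 F [-0.3 -0.3 -1.5]
-0.0026, 0.0192, 0.0051, 0.1, -0.2, 0, 1, -0.0025, -0.0012, 0.0008, 0.1, -0.2, 0, 1, -0.0025, -0.0218, 0.0022, 0.1, -0.2, 0, 1, -0.0026, -0.0412, 0.0092, 0.1, -0.2, 0, 1, -0.0026, -0.0578, 0.021, 0.1, -0.2, 0, 1, -0.0027, -0.0706, 0.0368, 0.1, -0.2, 0, 1, -0.0028, -0.0786, 0.0553, 0.1, -0.2, 0, 1, -0.0029, -0.0814, 0.0751, 0.1, -0.2, 0, 1, -0.0029, -0.0788, 0.0949, 0.1, -0.2, 0, 1, -0.003, -0.0713, 0.1132, 0.1, -0.2, 0, 1, -0.0031, -0.0593, 0.1287, 0.1, -0.2, 0, 1, -0.0031, -0.0438, 0.1406, 0.1, -0.2, 0, 1
```

Request:
carry_out --commands '[-0.0025, 0, 0.001, 0, -0.2, 0, 1, -0.0025, -0.004, 0.001, 0, -0.2, 0, 1, -0.0025, -0.0218, 0.0022, 0, -0.2, 0, 1, -0.0026, -0.0412, 0.0092, 0, -0.2, 0, 1, -0.0026, -0.0578, 0.021, 0, -0.2, 0, 1, -0.0027, -0.0706, 0.0368, 0, -0.2, 0, 1, -0.0028, -0.0786, 0.0553, 0, -0.2, 0, 1, -0.0029, -0.0814, 0.0751, 0, -0.2, 0, 1, -0.0029, -0.0788, 0.0949, 0, -0.2, 0, 1, -0.003, -0.0713, 0.1132, 0, -0.2, 0, 1, -0.0031, -0.0593, 0.1287, 0, -0.2, 0, 1, -0.0031, -0.0438, 0.1406, 0, -0.2, 0, 1]'

```text
time: 8.45
tool_pos: [641.6, -79.4, 233.4]
tcp_rot: [-151.6, 89.9, -164.6]
ft_force: [-0.5, -0.1, -0.7]
finger_gap: 13.1
```

```bash
python3 -c "
from h import *
s=sense();print(s['time'],s['tool_pos'],'tip az',np.degrees(np.arctan2(*(s['tool_pos'][:2]-AX)[::-1])), np.hypot(*(s['tool_pos'][:2]-AX)))
b=brick('side','pics/e.png'); print(b)
print('pred',(124.57+129.4/K*(1-np.exp(-K*(b['t']-6.9))))-360)
track(6.9,124.57-360,129.4)"
```

```text
8.45 [641.56420257 -79.36885369 233.41104093] tip az -43.15029560701749 76.57222711745239
{'t': 8.45, 'ang': -42.31, 'ringang': np.float64(-40.1), 'c': array([587.4, -24.6]), 'wh': array([ 84.2, 205.1]), 'n': 1187, 'ring': array([643.5, -75.7])}
pred -42.924322095828984
now ring -37.0 w 118.8 tip az -41.5 A [-22.2  -7.5   7.1  21.6  36.1  50.4  64.6  78.7  92.8 106.7 120.6 134.3]
t 8.5 pos [642.7 -77.5 233.3] gap 13.3 F [-1.8  1.5 -0.6]
-0.0004, 0.0244, 0.0072, 0.1, -0, -0, 1, -0.0004, 0.0436, 0.0078, 0.1, -0, -0, 1, -0.0003, 0.0622, 0.0036, 0.1, -0, -0, 1, -0.0003, 0.079, -0.0051, 0.1, -0, -0, 1, -0.0003, 0.093, -0.0176, 0.1, -0, -0, 1, -0.0003, 0.1035, -0.0331, 0.1, -0, -0, 1, -0.0003, 0.1097, -0.0506, 0.1, -0, -0, 1, -0.0003, 0.1114, -0.069, 0.1, -0, -0, 1, -0.0003, 0.1086, -0.0871, 0.1, -0, -0, 1, -0.0003, 0.1016, -0.1039, 0.1, -0, -0, 1, -0.0003, 0.0909, -0.1184, 0.1, -0, -0, 1, -0.0003, 0.077, -0.1299, 0.1, -0, -0, 1
```

Request:
carry_out --commands '[-0.0004, 0.0244, 0.0072, 0, 0, 0, 1, -0.0004, 0.0436, 0.0078, 0, 0, 0, 1, -0.0003, 0.0622, 0.0036, 0, 0, 0, 1, -0.0003, 0.079, -0.0051, 0, 0, 0, 1, -0.0003, 0.093, -0.0176, 0, 0, 0, 1, -0.0003, 0.1035, -0.0331, 0, 0, 0, 1, -0.0003, 0.1097, -0.0506, 0, 0, 0, 1, -0.0003, 0.1114, -0.069, 0, 0, 0, 1, -0.0003, 0.1086, -0.0871, 0, 0, 0, 1, -0.0003, 0.1016, -0.1039, 0, 0, 0, 1, -0.0003, 0.0909, -0.1184, 0, 0, 0, 1, -0.0003, 0.0737, -0.1323, 0, 0, 0, 1]'

```text
time: 10.0
tool_pos: [528.9, 24.5, 233.8]
tcp_rot: [75.6, 90.0, 62.7]
ft_force: [-0.2, 0.9, -0.3]
finger_gap: 13.1
```

```bash
cat > tr.py <<'E'
from h import *
s=sense();print(s['time'],s['tool_pos'].round(1),'tip az',np.degrees(np.arctan2(*(s['tool_pos'][:2]-AX)[::-1])).round(1), np.hypot(*(s['tool_pos'][:2]-AX)).round(1))
b=brick('side','pics/f%.0f.png'%(100*s['time'])); print(b)
pr=124.57+129.4/K*(1-np.exp(-K*(b['t']-6.9))); print('pred',(pr+180)%360-180,'diff',(b['ang']-pr+180)%360-180)
E
python3 -c "
from tr import *
track(6.9,124.57,129.4)"
```

```text
10.0 [528.9  24.5 233.8] tip az 137.8 76.7
{'t': 10.0, 'ang': 137.94, 'ringang': np.float64(136.2), 'c': array([587.8, -24.6]), 'wh': array([ 83.9, 206.8]), 'n': 1174, 'ring': array([531.4,  25.1])}
pred 134.31150059081233 diff 3.6284994091876683
now ring 499.8 w 109.4 tip az 139.3 A [513.4 527.  540.4 553.8 567.  580.2 593.3 606.3 619.2 632.1 644.8 657.5]
t 10.05 pos [527.5  23.  233.7] gap 13.4 F [ 1.8 -1.1 -0.9]
0, -0.018, -0.005, 0.1, -0.1, 0, 1, 0, -0.0356, -0.0071, 0.1, -0.1, 0, 1, 0, -0.053, -0.0051, 0.1, -0.1, 0, 1, 0, -0.0694, 0.0009, 0.1, -0.1, 0, 1, 0, -0.0839, 0.0104, 0.1, -0.1, 0, 1, 0, -0.0957, 0.0229, 0.1, -0.1, 0, 1, 0, -0.1044, 0.0377, 0.1, -0.1, 0, 1, 0, -0.1094, 0.0539, 0.1, -0.1, 0, 1, -0, -0.1107, 0.0707, 0.1, -0.1, 0, 1, -0, -0.1082, 0.0873, 0.1, -0.1, 0, 1, -0, -0.1021, 0.1028, 0.1, -0.1, 0, 1, -0.0001, -0.0929, 0.1165, 0.1, -0.1, 0, 1
```

```bash
python3 -c "
import h; from h import *
h.K=0.045
track(10.0,138,112.8)"
```

```text
now ring 143.6 w 112.5 tip az 139.3 A [157.7 171.6 185.5 199.3 213.  226.6 240.2 253.7 267.1 280.4 293.7 306.9]
t 10.05 pos [527.5  23.  233.7] gap 13.4 F [ 1.8 -1.1 -0.9]
0, -0.0235, -0.0061, 0.1, -0.1, 0, 1, 0, -0.0417, -0.0069, 0.1, -0.1, 0, 1, 0, -0.0594, -0.0033, 0.1, -0.1, 0, 1, 0, -0.0757, 0.0044, 0.1, -0.1, 0, 1, 0, -0.0896, 0.0157, 0.1, -0.1, 0, 1, 0, -0.1004, 0.0299, 0.1, -0.1, 0, 1, 0, -0.1075, 0.0461, 0.1, -0.1, 0, 1, 0, -0.1106, 0.0634, 0.1, -0.1, 0, 1, -0, -0.1096, 0.0809, 0.1, -0.1, 0, 1, -0, -0.1046, 0.0976, 0.1, -0.1, 0, 1, -0, -0.096, 0.1126, 0.1, -0.1, 0, 1, -0.0001, -0.0842, 0.1252, 0.1, -0.1, 0, 1
```

Request:
carry_out --commands '[0, -0.0235, -0.0061, 0, 0, 0, 1, 0, -0.0417, -0.0069, 0, 0, 0, 1, 0, -0.0594, -0.0033, 0, 0, 0, 1, 0, -0.0757, 0.0044, 0, 0, 0, 1, 0, -0.0896, 0.0157, 0, 0, 0, 1, 0, -0.1004, 0.0299, 0, 0, 0, 1, 0, -0.1075, 0.0461, 0, 0, 0, 1, 0, -0.1106, 0.0634, 0, 0, 0, 1, 0, -0.1096, 0.0809, 0, 0, 0, 1, 0, -0.1046, 0.0976, 0, 0, 0, 1, 0, -0.096, 0.1126, 0, 0, 0, 1, 0, -0.0814, 0.1278, 0, 0, 0, 1]'

```text
time: 11.55
tool_pos: [635.1, -85.5, 233.0]
tcp_rot: [-159.9, 89.9, -172.9]
ft_force: [0.1, 1.1, 0.2]
finger_gap: 13.5
```

```bash
python3 -c "
from tr import *
import h; h.K=0.045
pr=138+112.8/h.K*(1-np.exp(-h.K*(b['t']-10)))-360; print('new pred',pr,'diff',b['ang']-pr)
print('ring unbiased az',np.degrees(np.arctan2(*(b['ring']-[1.7,2.5]-AX)[::-1])))
track(10.0,138,112.8)"
```

```text
11.55 [635.1 -85.5 233. ] tip az -49.8 76.6
{'t': 11.55, 'ang': -54.86, 'ringang': np.float64(-53.2), 'c': array([587.2, -24.1]), 'wh': array([ 81.5, 206.3]), 'n': 1192, 'ring': array([630.3, -86.7])}
pred -62.5113028433409 diff 7.651302843340886
new pred -53.118215068320524 diff -1.7417849316794758
ring unbiased az -55.40555879241027
now ring 312.1 w 105.0 tip az -48.1 A [325.2 338.2 351.2 364.  376.8 389.5 402.2 414.8 427.3 439.7 452.1 464.4]
t 11.6 pos [636.6 -83.8 232.8] gap 13.2 F [-1.4  1.5 -0.5]
-0.0009, 0.016, 0.0073, 0.1, -0, -0, 1, -0.0009, 0.0324, 0.0118, 0.1, -0, -0, 1, -0.0008, 0.0493, 0.0126, 0.1, -0, -0, 1, -0.0008, 0.0658, 0.0095, 0.1, -0, -0, 1, -0.0008, 0.0812, 0.0029, 0.1, -0, -0, 1, -0.0008, 0.0946, -0.0069, 0.1, -0, -0, 1, -0.0008, 0.1055, -0.0193, 0.1, -0, -0, 1, -0.0008, 0.1134, -0.0338, 0.1, -0, -0, 1, -0.0008, 0.1179, -0.0495, 0.1, -0, -0, 1, -0.0008, 0.1189, -0.0657, 0.1, -0, -0, 1, -0.0008, 0.1164, -0.0816, 0.1, -0, -0, 1, -0.0007, 0.1107, -0.0966, 0.1, -0, -0, 1
```

```bash
cat > fit.py <<'E'
import h; from h import *
from scipy.optimize import curve_fit
D=np.array([[6.425,62.2],[6.9,124.57],[8.45,317.4],[10,497.9],[11.55,664.9]])
def go(D,lead=3,n=12):
    f=lambda t,a,w,k:a+w/k*(1-np.exp(-k*(t-10)))
    p,_=curve_fit(f,D[:,0],D[:,1],p0=[498,112,.05]); print(p.round(4),(D[:,1]-f(D[:,0],*p)).round(2))
    h.K=p[2]; t=sense()['time']; A=[f(t+.125*(i+1),*p) for i in range(n)]; A[-1]+=lead
    track(10.,p[0],p[1],n=n,start=A)
E
python3 -c "
from fit import *
go(D)"
```

```text
[4.976117e+02 1.119285e+02 4.650000e-02] [-0.08  0.2  -0.32  0.29 -0.09]
now ring 670.2 w 103.9 tip az -48.1 A [683.1 696.  708.8 721.5 734.2 746.8 759.3 771.7 784.1 796.4 808.6 823.7]
t 11.6 pos [636.6 -83.8 232.8] gap 13.2 F [-1.4  1.5 -0.5]
-0.0009, 0.0135, 0.0063, 0.1, -0, -0, 1, -0.0009, 0.0296, 0.0113, 0.1, -0, -0, 1, -0.0008, 0.0462, 0.0127, 0.1, -0, -0, 1, -0.0008, 0.0627, 0.0104, 0.1, -0, -0, 1, -0.0008, 0.0781, 0.0045, 0.1, -0, -0, 1, -0.0008, 0.0919, -0.0045, 0.1, -0, -0, 1, -0.0008, 0.1032, -0.0163, 0.1, -0, -0, 1, -0.0008, 0.1117, -0.0301, 0.1, -0, -0, 1, -0.0008, 0.1171, -0.0453, 0.1, -0, -0, 1, -0.0008, 0.119, -0.0613, 0.1, -0, -0, 1, -0.0008, 0.1175, -0.0772, 0.1, -0, -0, 1, -0.0007, 0.111, -0.0959, 0.1, -0, -0, 1
```

Excellent fit (residuals up to 0.3°); continuing.

Request:
carry_out --commands '[-0.0009, 0.0135, 0.0063, 0, 0, 0, 1, -0.0009, 0.0296, 0.0113, 0, 0, 0, 1, -0.0008, 0.0462, 0.0127, 0, 0, 0, 1, -0.0008, 0.0627, 0.0104, 0, 0, 0, 1, -0.0008, 0.0781, 0.0045, 0, 0, 0, 1, -0.0008, 0.0919, -0.0045, 0, 0, 0, 1, -0.0008, 0.1032, -0.0163, 0, 0, 0, 1, -0.0008, 0.1117, -0.0301, 0, 0, 0, 1, -0.0008, 0.1171, -0.0453, 0, 0, 0, 1, -0.0008, 0.119, -0.0613, 0, 0, 0, 1, -0.0008, 0.1175, -0.0772, 0, 0, 0, 1, -0.0008, 0.111, -0.0959, 0, 0, 0, 1]'

```text
time: 13.1
tool_pos: [566.7, 46.2, 233.8]
tcp_rot: [110.5, 90.0, 97.6]
ft_force: [0.3, 0.6, 0.1]
finger_gap: 13.4
```

```bash
python3 -c "
from tr import *
from fit import *
go(np.vstack([D,[b['t'],b['ang']+720]]),0,12)
p=cv2.imread('pics/f%.0f.png'%(100*b['t']));cv2.imwrite('pics/g.png',cv2.resize(p[150:290,230:390],None,fx=4,fy=4,interpolation=2))"
```

```text
13.1 [566.7  46.2 233.8] tip az 104.5 75.6
{'t': 13.1, 'ang': 100.95, 'ringang': np.float64(99.1), 'c': array([587.8, -26.9]), 'wh': array([ 80.2, 212. ]), 'n': 1084, 'ring': array([573.5,  49. ])}
pred 87.72242008842841 diff 13.227579911571638
[4.976010e+02 1.119617e+02 4.630000e-02] [-0.09  0.2  -0.28  0.3  -0.16  0.03]
now ring 825.8 w 96.8 tip az 105.8 A [837.8 849.8 861.7 873.6 885.4 897.1 908.7 920.3 931.8 943.3 954.7 966. ]
t 13.15 pos [565.   46.  233.8] gap 13.1 F [ 3.   0.  -1.5]
0.0001, -0.0097, -0.0125, 0.1, -0.1, -0, 1, 0.0001, -0.0211, -0.0233, 0.1, -0.1, -0, 1, 0.0001, -0.0344, -0.0314, 0.1, -0.1, -0, 1, 0.0001, -0.049, -0.0365, 0.1, -0.1, -0, 1, 0.0001, -0.0643, -0.0386, 0.1, -0.1, -0, 1, 0.0001, -0.0795, -0.0375, 0.1, -0.1, -0, 1, 0.0001, -0.0942, -0.0333, 0.1, -0.1, -0, 1, 0.0001, -0.1076, -0.0264, 0.1, -0.1, -0, 1, 0.0001, -0.1193, -0.0169, 0.1, -0.1, -0, 1, 0.0001, -0.1288, -0.0054, 0.1, -0.1, -0, 1, 0, -0.1359, 0.0077, 0.1, -0.1, -0, 1, 0, -0.1401, 0.0219, 0.1, -0.1, -0, 1
```

View pics/g.png

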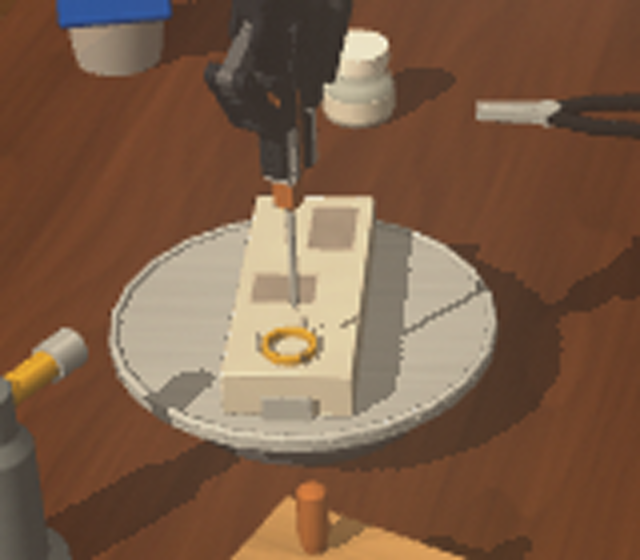

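The tip (295,302) hovers over the ring (289,345), with nothing touching. Following for another 1.5 s for margin, then lift.

Request:
carry_out --commands '[0, -0.0097, -0.0125, 0, 0, 0, 1, 0, -0.0211, -0.0233, 0, 0, 0, 1, 0, -0.0344, -0.0314, 0, 0, 0, 1, 0, -0.049, -0.0365, 0, 0, 0, 1, 0, -0.0643, -0.0386, 0, 0, 0, 1, 0, -0.0795, -0.0375, 0, 0, 0, 1, 0, -0.0942, -0.0333, 0, 0, 0, 1, 0, -0.1076, -0.0264, 0, 0, 0, 1, 0, -0.1193, -0.0169, 0, 0, 0, 1, 0, -0.1288, -0.0054, 0, 0, 0, 1, 0, -0.1359, 0.0077, 0, 0, 0, 1, 0, -0.1401, 0.0219, 0, 0, 0, 1]'

```text
time: 14.65
tool_pos: [556.1, -96.1, 233.6]
tcp_rot: [173.6, 89.9, 160.8]
ft_force: [0.4, 0.2, -0.1]
finger_gap: 13.7
```

```bash
python3 -c "
from h import *
s=sense(); p=s['tool_pos']; print('az',np.degrees(np.arctan2(*(p[:2]-AX)[::-1])),np.hypot(*(p[:2]-AX)))
rows([bp(75,0,-106+12,115+12),bp(75,0,-106+22,115+30),bp(75,0,-106+28,115+50),bp(75,0,-76,180),bp(75,0,-75,181)],77,1)"
```

```text
az -113.1870627177495 75.20779625045587
t 14.65 pos [556.1 -96.1 233.6] gap 13.7 F [ 0.4  0.2 -0.1]
-0.0122, -0.0001, 0.025, 0.1, -0.1, -0, 1, -0.0302, 0.003, 0.0377, 0.1, -0.1, -0, 1, -0.0502, 0.006, 0.0449, 0.1, -0.1, -0, 1, -0.0652, 0.0071, 0.0472, 0.1, -0.1, -0, 1, -0.0662, 0.0077, 0.0484, 0.1, -0.1, -0, 1
```

Request:
carry_out --commands '[-0.01, -0.001, 0.0145, 0, 0, 0, 1, -0.03, 0, 0.027, 0, 0, 0, 1, -0.05, 0.002, 0.034, 0, 0, 0, 1, -0.062, 0.003, 0.037, 0, 0, 0, 1, -0.066, 0.003, 0.037, 0, 0, 0, 1, -0.066, 0.003, 0.037, 0, 0, 0, 1, -0.066, 0.003, 0.037, 0, 0, 0, 1, -0.066, 0.003, 0.037, 0, 0, 0, 1]'

```text
time: 15.65
tool_pos: [592.6, -101.4, 298.8]
tcp_rot: [176.0, 89.8, 163.2]
ft_force: [0.3, -0.7, 0.5]
finger_gap: 13.2
```

```bash
python3 -c "
from h import *
s=sense(); print(s['time'],s['tool_pos'],s['qd'].round(1),s['finger_gap'],R.from_euler('xyz',s['tcp_rot'],degrees=True).as_matrix()[:,0].round(3))
print(brick('side','pics/z.png'))
p=cv2.imread('pics/z.png');cv2.imwrite('pics/z2.png',cv2.resize(p[110:410,200:500],None,fx=2,fy=2))"
```

```text
15.65 [ 592.57185083 -101.4161361   298.81215239] [ 0.1  0.  -0.4 -0.   0.1 -0. ] 13.226772788128933 [-0.003  0.001 -1.   ]
{'t': 15.65, 'ang': -26.91, 'ringang': np.float64(-24.7), 'c': array([588.4, -24.6]), 'wh': array([ 87.7, 205. ]), 'n': 1211, 'ring': array([654.3, -58.6])}
```

View pics/z2.png

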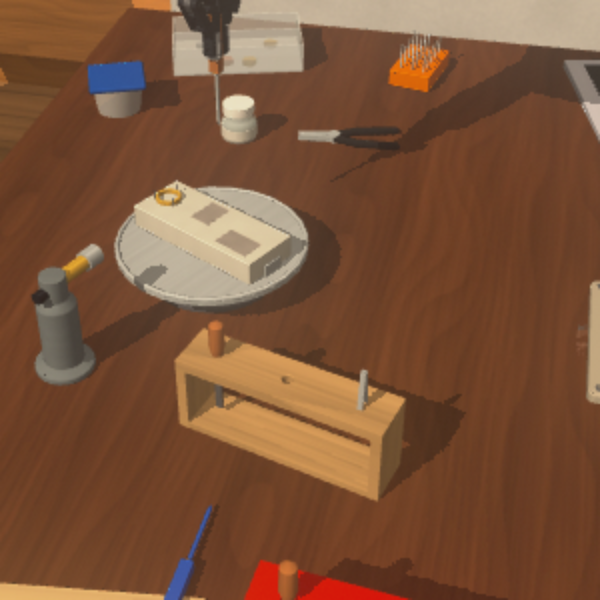

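The pick is upright, still and lifted (tip at (220,118)), with the turntable coasting untouched and the torch, jar and pliers in place. Handing in.

```bash
python3 -c "
from bench import order; print(order.hand_in())"
```

```text
the job is handed in; nothing more can be done
None
```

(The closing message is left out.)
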